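# Stack a glued phone under its press weight

## Task

Load the larger of the two aluminium nests so that the glued phone can cure under pressure: lay the phone, screen up, flat in the nest's pocket, then the white spreader plate on the phone, then the dark steel pressure plate, ribs up, on the spreader, and last stand the steel weight on the pressure plate between its ribs. Centre each piece on the one below, long sides parallel, and set it down gently, not dropped. Leave the screwdriver and the brush where they lie.

Things in the scene. Friction and masses are not known exactly. Their poses are not given: they have to be found in the camera images.
- large_nest: target: larger of two fixed aluminium nests, 164 (x) x 96 (y) x 16 mm, grey lining. Origin: centre of its underside, on the blue mat (mat top z = 0.003). Pocket 140 (x) x 72 (y) mm, centred, floor 10 mm above the origin. Guides 6 mm high stand only at the pocket corners, within 14 mm of each: the middle 110 mm of the long sides is open down to floor level, for fingers. x along the length.
- small_nest: the smaller nest of the same make, for another model: 132 (x) x 82 (y) x 16 mm, pocket 108 x 58 mm (too small for the phone). Fixed, not used. Origin: centre of its underside, x along its length.
- phone: loose black phone with dark screen, lying screen up: 132 (x) x 64 (y) x 10 mm, 0.16 kg. Origin: centre of its underside; x along its length, z up out of the screen. Either end may go to either end of the nest. Fits the large nest's pocket with 4 mm to spare all round.
- spreader: loose plain white plastic plate with a small black dot near each end: 116 (x) x 54 (y) x 12 mm, 0.11 kg. Origin: centre of its underside; x along its length, z up.
- press_plate: loose dark steel pressure plate: 96 (x) x 48 (y) x 12 mm, with a rib across each end on top, 10 mm wide and 6 mm high (76 mm clear between them), 0.45 kg. Origin: centre of its underside; x along its length, z up on the ribbed side.
- weight: loose upright round steel weight, body 40 mm in diameter and 40 mm high, above it a thin neck and a round grip knob 24 mm in diameter from 47 to 64 mm above the underside; 0.43 kg. Origin: centre of its underside; z up.
- screwdriver: loose bystander: black-handled screwdriver 150 mm long, 26 mm thick at the handle, lying amid the work. Leave it. Origin under its middle, x along it to the tip.
- brush: loose bystander: small black-handled flat brush 150 mm long, 42 mm wide at the head, lying amid the work. Leave it. Origin under its middle, x along it to the tip.
Not all that is in view belongs to the job. Several things have the shape of the press_plate; the one meant has the colours described above.

How it is judged:
By the outcome, as a careful person would: the job done as asked, in the order asked, and still so for the second after the job is handed in, with the robot touching nothing.
It also fails if it takes over 128 s, if anything falls off the work surface, if the arm or the gripper's body presses on something with over 40 N, if the wrist force passes 120 N, or if a joint passes its speed limit or range.

## Robot

A 6-joint arm with a two-finger parallel gripper is mounted at the origin on the work surface. World frame = base frame: x ahead of the robot, y to its left, z up, the work surface at z = 0. Lengths are in m, angles in rad, forces in N, time in s.
With the tool pointing down it reaches from about 0.375 to 0.975 m from the base axis. Payload 3.8 kg.
Tool frame: the origin (TCP) lies midway between the tips of the shut fingers; the grasp point (between the pads) lies 19 mm behind it; z points along the fingers, y is the line along which they close (so a half turn about z gives the same grasp; the last joint's range is limited). The gripper opens to 88 mm and grips with 3 to 60 N. Pads are 18 mm wide; open, the fingers measure 123 mm over their backs; the gripper's body (75 mm by 187 mm) begins 45 mm behind the grasp point.
Start: joints at [-1.183, 0.264, 1.604, -0, 1.274, -0.037], TCP at [0.278, -0.615, 0.239] pointing down, gripper open.
Joint ranges: [-2.63, 2.63], [-0.94, 2.18], [0.31, 2.57], [-1.31, 4.45], [0, 2.66], [-2.55, 2.55]. Speed limits (rad/s): [2.57, 2.57, 3.14, 3.14, 3.14, 3.14].

## Interface

Orientations are given as [roll, pitch, yaw] about the fixed x, y, z axes, in that order (R = Rz(yaw) Ry(pitch) Rx(roll)).
In Python, from plant import manip gives the robot as it stands.
- The arm moves only by the tool apply_moves, never from a script. Its argument "series" is text: rows parted by semicolons, each of 5 numbers parted by spaces: the shift along the world's x, y, z as a fraction of full scale, then the turn about the world's z as a fraction of full scale, then the opening, from 0 (shut) to 1 (fully open). A call has 1 to 8 rows; each row is the pose to reach, as a shift and turn from the pose commanded when the call began, turning the shorter way round; what a row does not reach only later rows make up. Full scale, the value 1, is 0.5 m for a shift and 180 degrees for a turn. A row lasts 1/8 s, in which the tool goes at most 62.5 mm and 10.7 degrees, less where a joint would pass 70% of its speed; a pose out of reach is approached as far as the arm can. A call with a number of a shift or a turn outside -1 to 1 is refused whole. A call with a gripper value outside its range is refused whole. The fingers move at their own pace and stop on an object; the grip force is fixed at half the most. Time passes only in rows, so rows that repeat a pose let the fingers close. It gives the time, the measured TCP pose, the force, the opening and the grip force at its end, in the units of the state.
- manip.get_state(): the state, without advancing time (a new reading comes with each control period).
- manip.snapshot(name): name is "scene" or "top"; returns a dict with "image" (384x512x3 uint8, red, green, blue), "vertical_fov" (degrees; the focal length in pixels is half the picture's height over the tangent of half this angle, whatever the lens; pixels are square), "cx", "cy" (the principal point, pixels), "rvec" (rotation vector, rad) and "tvec" (3), from world to camera coordinates, as OpenCV has them. Camera axes: x right, y down, z forward; pixel columns grow to the right and rows downward; lengths in m; the calibration is good to about 2 mm. A picture is of the moment at which its call begins. There is no depth.
- manip.finish_job(): hands the job in; it is judged then, once.
The state is a dict: "time": time; "joints": joint angles; "qd": joint speeds; "effort": joint torques, N m; "ee_pos": TCP position; "eef_rot": TCP orientation; "contact_force": force on the tool from outside, world axes, zero at the start; "torque": the same for the moment, N m; "finger_gap": finger opening in m; "grip_force": force on a finger pad.
Only numpy, scipy, OpenCV 4.12 (cv2) and the standard library are available. Lean on these libraries where they do the work, as an engineer would, in place of code of your own. Each camera call takes 0.05 s, during which the arm holds its last target. There are 200 camera calls.

## Working session

There is one attempt and no reset: what is moved stays moved. The work goes in short steps, Python scripts to look and compute and a tool call to move; the robot and the scene stay as the last step left them, time stands still between calls to the robot, and variables do not carry over. Pictures are saved under pics/ and viewed, at most 14 in all, crops included, and the job is handed in when it is done.

Besides the shell and the picture viewer there is one more tool, called after "Emit:" by a JSON object that holds its "name" and its "arguments". apply_moves: Moves the arm, as the interface text tells. Its arguments: {"type":"object","properties":{"series":{"type":"string"}},"required":["series"]}

```bash
ls; mkdir -p pics; python3 - <<'E'
from plant import manip
import cv2,pickle
for n in("scene","top"):
    s=manip.snapshot(n); pickle.dump(s,open(f"{n}.pkl","wb"))
    cv2.imwrite(f"pics/{n}0.png",cv2.resize(s["image"][...,::-1],(768,576),interpolation=cv2.INTER_CUBIC))
    print(n,s["vertical_fov"],s["cx"],s["cy"],s["rvec"],s["tvec"],[k for k in s])
print(manip.get_state())
E
```

```text
pics
scene 53.62772725074645 260.68777927755247 192.49409457546057 [ 1.6248213   1.58526529 -0.88880183] [-0.01035856 -0.22569151  1.51476478] ['image', 'vertical_fov', 'cx', 'cy', 'rvec', 'tvec']
top 44.95913147824551 247.71603977971506 190.10633151984626 [ 2.17825596 -2.15624473  0.12563657] [0.00593413 0.51271034 1.42368394] ['image', 'vertical_fov', 'cx', 'cy', 'rvec', 'tvec']
{'time': 0.1, 'joints': array([-1.18291718e+00,  2.64670130e-01,  1.60522972e+00, -4.26913866e-06,
        1.27370077e+00, -3.68825682e-02]), 'qd': array([ 0.00053445, -0.0007054 , -0.00149812, -0.0006816 , -0.00102707,
        0.00051158]), 'effort': array([ 7.76714242e-04, -5.03618932e+01, -3.58071613e+01,  7.31848623e-02,
        2.33404886e-02, -6.92680464e-05]), 'ee_pos': array([ 0.27793548, -0.61442095,  0.23752186]), 'eef_rot': array([-3.13958591e+00, -6.99650611e-05,  4.24762898e-01]), 'contact_force': array([0.42799197, 0.61363252, 0.22432851]), 'torque': array([ 0.00728099,  0.03570228, -0.01121773]), 'grip_force': 0.0, 'finger_gap': 0.08852212167702363}
```

View pics/scene0.png

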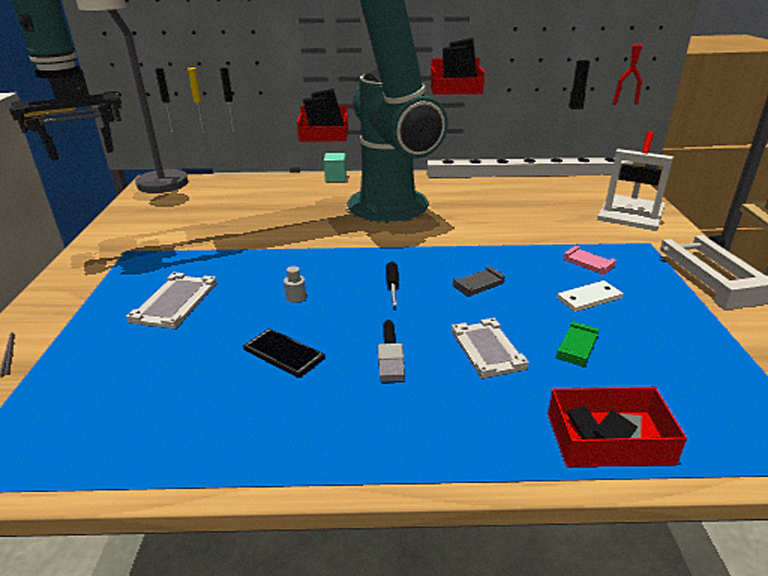

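View pics/top0.png

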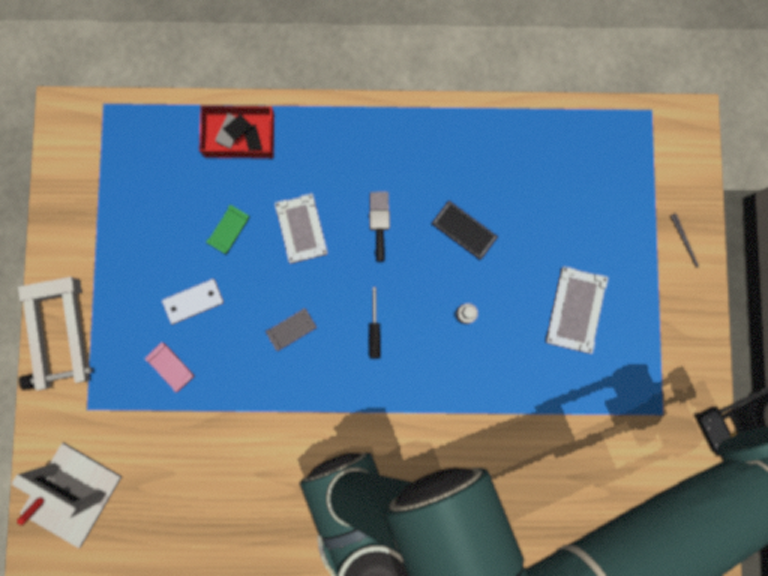

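```bash
cat > h.py <<'E'
import numpy as np, cv2, pickle
from scipy.optimize import minimize
S=4
def cam(s):
    h=s["image"].shape[0]; f=h/2/np.tan(np.radians(s["vertical_fov"])/2)
    K=np.array([[f,0,s["cx"]],[0,f,s["cy"]],[0,0,1.]]); R=cv2.Rodrigues(np.array(s["rvec"]))[0]
    return K,R,np.array(s["tvec"]).ravel()
def proj(s,P):
    K,R,t=cam(s); q=(np.asarray(P)@R.T+t)@K.T; return q[:,:2]/q[:,2:]
def ray(s,px,z):
    K,R,t=cam(s); d=R.T@np.linalg.solve(K,[px[0],px[1],1]); c=-R.T@t
    return c+d*(z-c[2])/d[2]
def box(x0,x1,y0,y1,z0,z1): return np.array([[x,y,z] for x in(x0,x1) for y in(y0,y1) for z in(z0,z1)])
def cub(l,w,z0,z1): return box(-l/2,l/2,-w/2,w/2,z0,z1)
def nest(l,w,pl,pw):
    p=[cub(l,w,0,.010)]
    for a in(1,-1):
        for b in(1,-1):
            p.append(box(*sorted((a*(pl/2-.014),a*l/2)),*sorted((b*pw/2,b*w/2)),.01,.016))
            p.append(box(*sorted((a*pl/2,a*l/2)),*sorted((b*(pw/2-.014),b*w/2)),.01,.016))
    return p
def cyl(r,z0,z1): a=np.linspace(0,2*np.pi,32); return np.array([[r*np.cos(t),r*np.sin(t),z] for t in a for z in(z0,z1)])
M={"large_nest":nest(.164,.096,.140,.072),"small_nest":nest(.132,.082,.108,.058),"phone":[cub(.132,.064,0,.01)],"spreader":[cub(.116,.054,0,.012)],
"press_plate":[cub(.096,.048,0,.012),box(-.048,-.038,-.024,.024,.012,.018),box(.038,.048,-.024,.024,.012,.018)],
"weight":[cyl(.020,0,.04),cyl(.012,.047,.064),cyl(.006,.04,.047)]}
def render(s,parts,p,z,sh):
    c,n=np.cos(p[2]),np.sin(p[2]); m=np.zeros(sh,np.uint8)
    for P in parts:
        W=P@np.array([[c,-n,0],[n,c,0],[0,0,1]]).T+[p[0],p[1],z]
        u=(proj(s,W)+.5)*S-.5
        cv2.fillConvexPoly(m,cv2.convexHull(np.round(u*16).astype(np.int32)),255,shift=4)
    return m
def notblue(s):
    im=s["image"].astype(float); r,g,b=im[...,0],im[...,1],im[...,2]
    a=np.clip(1.15-1.3*(b-r)/(b+8)/0.75 *1.0,0,1)
    return a
def fit(ss,name,p0,z=.003,rad=.11,maskf=notblue):
    data=[]
    for s in ss:
        h,w=s["image"].shape[:2]; a=maskf(s)
        A=cv2.resize(a.astype(np.float32),(w*S,h*S),interpolation=cv2.INTER_LINEAR)
        roi=cv2.dilate(render(s,M[name],p0,z,A.shape),np.ones((9*S,9*S)))>0
        data.append((s,A,roi))
    def cost(p):
        return sum(np.abs(A-render(s,M[name],p,z,A.shape)/255.)[roi].sum() for s,A,roi in data)/S/S
    best=minimize(cost,p0,method="Nelder-Mead",options=dict(initial_simplex=np.array(p0)+np.array([[0,0,0],[.008,0,0],[0,.008,0],[0,0,.15]]),xatol=1e-4,fatol=.05,maxiter=150))
    return best.x,best.fun
E
cat > m.py <<'E'
from h import *
t=pickle.load(open("top.pkl","rb")); c=pickle.load(open("scene.pkl","rb"))
im=t["image"]
print("mat px",im[100,100],im[200,300], "notblue",notblue(t)[200,300],notblue(c)[250,200])
g={"large_nest":((577,310),(571,269),(594,350)),"small_nest":((301,228),),"phone":((464,230),),"spreader":((192,301),),"press_plate":((291,329),),"weight":((467,313),)}
# long-axis direction pixel pairs
ax={"large_nest":((570,350),(584,270)),"small_nest":((309,260),(293,196)),"phone":((442,212),(488,248)),"spreader":((165,310),(218,290)),"press_plate":((270,338),(313,320)),"weight":((467,313),(477,313))}
for n in g:
    f=lambda p:(np.array(p)+.5)/1.5-.5
    p=ray(t,f(g[n][0]),.01); d=ray(t,f(ax[n][1]),.01)-ray(t,f(ax[n][0]),.01)
    p0=[p[0],p[1],np.arctan2(d[1],d[0])]
    for nm,ss in(("top",[t]),("scene",[c]),("both",[t,c])):
        x,v=fit(ss,n,p0); print(n,nm,np.round(x[:2],4),round(np.degrees(x[2]),1),round(v,1), "r",round(np.hypot(*x[:2]),3))
E
python3 m.py
```

```text
mat px [ 43 113 185] [ 45 119 192] notblue 0.0 1.0
large_nest top [ 0.4681 -0.4206] -13.2 98.2 r 0.629
large_nest scene [ 0.4655 -0.4218] -13.1 62.4 r 0.628
large_nest both [ 0.4672 -0.4211] -13.2 171.6 r 0.629
small_nest top [0.6359 0.1635] 14.9 81.6 r 0.657
small_nest scene [0.6344 0.1622] 14.4 64.0 r 0.655
small_nest both [0.6349 0.1627] 14.9 152.9 r 0.655
phone top [ 0.6364 -0.1855] -125.9 101.1 r 0.663
phone scene [ 0.6349 -0.1864] -127.0 233.6 r 0.662
phone both [ 0.636  -0.1858] -126.3 343.0 r 0.663
spreader top [0.4777 0.3883] -66.7 67.1 r 0.616
spreader scene [0.477  0.3871] -66.4 44.3 r 0.614
spreader both [0.4778 0.3877] -66.6 113.5 r 0.615
press_plate top [0.4203 0.1803] -58.6 57.0 r 0.457
press_plate scene [0.4203 0.1785] -57.3 44.2 r 0.457
press_plate both [0.4206 0.1794] -58.3 102.6 r 0.457
weight top [ 0.4571 -0.1872] -87.4 24.4 r 0.494
weight scene [ 0.4549 -0.1879] -81.3 30.5 r 0.492
weight both [ 0.4566 -0.1875] -85.6 56.8 r 0.494
```

The fits agree across both cameras to within about 2 mm, and the sizes and reach check out. Targets are the nest (.467,-.421,-13.2°), phone (.636,-.186,53.7°), spreader (.4775,.3877,113.4°), plate (.4203,.1794,121.7°) and weight (.456,-.1876).

Emit:
{"name": "apply_moves", "arguments": {"series": "0.716 0.858 -0.178 0.163 1;0.716 0.858 -0.178 0.163 1;0.716 0.858 -0.178 0.163 1;0.716 0.858 -0.178 0.163 1;0.716 0.858 -0.178 0.163 1;0.716 0.858 -0.178 0.163 1;0.716 0.858 -0.178 0.163 1;0.716 0.858 -0.178 0.163 1"}}

```text
time: 1.1
ee_pos: [0.5953, -0.2341, 0.1593]
eef_rot: [-3.141, 0.0, 0.937]
contact_force: [0.1, 0.2, 0.5]
finger_gap: 0.0884
grip_force: 0.0
```

```bash
cat >> h.py <<'E'
def st():
    from plant import manip
    s=manip.get_state(); print(round(s["time"],2),"pos",np.round(s["ee_pos"],4),"rpy",np.round(np.degrees(s["eef_rot"]),2),"F",np.round(s["contact_force"],1),"gap",round(s["finger_gap"],4),"grip",round(s["grip_force"],1),"q6",round(s["joints"][5],2)); return s
E
python3 -c "from h import *;st()"
```

```text
1.1 pos [ 0.5953 -0.2341  0.1593] rpy [-1.7998e+02  1.0000e-02  5.3680e+01] F [0.1 0.2 0.5] gap 0.0884 grip 0.0 q6 0.22
```

Emit:
{"name": "apply_moves", "arguments": {"series": "0 0 0 0 1;0 0 0 0 1"}}

```text
time: 1.35
ee_pos: [0.5941, -0.2357, 0.1595]
eef_rot: [-3.14, 0.001, 0.938]
contact_force: [-0.1, -0.5, 0.8]
finger_gap: 0.0881
grip_force: 0.0
```

Emit:
{"name": "apply_moves", "arguments": {"series": "0.083 0.1 0 0 1;0.083 0.1 0 0 1;0.083 0.1 -0.12 0 1;0.083 0.1 -0.22 0 1;0.083 0.1 -0.28 0 1;0.083 0.1 -0.3 0 1;0.083 0.1 -0.3 0 1;0.083 0.1 -0.3 0 1"}}

```text
time: 2.35
ee_pos: [0.6374, -0.1871, 0.0122]
eef_rot: [3.138, -0.001, 0.936]
contact_force: [0.5, -0.4, -0.2]
finger_gap: 0.0881
grip_force: 0.0
```

```bash
python3 - <<'E'
from h import *
from plant import manip
st(); ims=[]
for n in("scene","top"):
    s=manip.snapshot(n); u=proj(s,[[.636,-.186,.02]])[0].astype(int)
    c=s["image"][max(u[1]-48,0):u[1]+48,max(u[0]-64,0):u[0]+64,::-1]; print(n,u)
    ims.append(cv2.resize(c,(400,300),interpolation=cv2.INTER_CUBIC))
cv2.imwrite("pics/a1.png",np.hstack(ims))
E
```

```text
2.35 pos [ 0.6374 -0.1871  0.0122] rpy [ 1.7981e+02 -6.0000e-02  5.3640e+01] F [ 0.5 -0.4 -0.2] gap 0.0881 grip 0.0 q6 0.31
scene [188 230]
top [310 152]
```

View pics/a1.png

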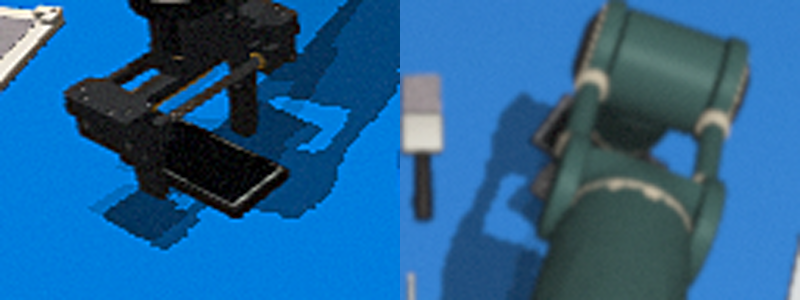

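The left half shows the fingers straddling the phone across its width. I'll lower and close.

Emit:
{"name": "apply_moves", "arguments": {"series": "0 0 -0.01 0 1;0 0 -0.01 0 1;0 0 -0.01 0 1"}}

```text
time: 2.82
ee_pos: [0.636, -0.1857, 0.005]
eef_rot: [-3.141, 0.0, 0.937]
contact_force: [-0.2, 0.7, -1.1]
finger_gap: 0.088
grip_force: 0.0
```

Emit:
{"name": "apply_moves", "arguments": {"series": "0 0 0 0 0;0 0 0 0 0;0 0 0 0 0;0 0 0 0 0;0 0 0 0 0;0 0 0 0 0"}}

```text
time: 3.58
ee_pos: [0.6361, -0.1859, 0.0051]
eef_rot: [3.141, -0.0, 0.937]
contact_force: [0.4, -1.7, -1.2]
finger_gap: 0.0634
grip_force: 30.0
```

Emit:
{"name": "apply_moves", "arguments": {"series": "0 0 0.05 0 0;0 0 0.12 0 0;0 0 0.2 0 0;0 0 0.24 0 0;-0.1 -0.14 0.24 -0.11 0;-0.2 -0.28 0.24 -0.21 0;-0.3 -0.42 0.24 -0.32 0;-0.338 -0.47 0.24 -0.372 0"}}

```text
time: 4.58
ee_pos: [0.4885, -0.3899, 0.1241]
eef_rot: [-3.141, 0.001, 0.181]
contact_force: [0.3, -0.2, -1.4]
finger_gap: 0.0634
grip_force: 30.0
```

Emit:
{"name": "apply_moves", "arguments": {"series": "0 0 0 0 0;0 0 0 0 0;0 0 0 0 0"}}

```text
time: 4.95
ee_pos: [0.4908, -0.3877, 0.1245]
eef_rot: [-3.141, 0.0, 0.189]
contact_force: [0.0, -0.0, -1.2]
finger_gap: 0.0635
grip_force: 30.0
```

```bash
cat >> h.py <<'E'
def look(fn,P,hw=64):
    from plant import manip
    ims=[];o=[]
    for n in("scene","top"):
        s=manip.snapshot(n); o.append(s); u=proj(s,[P])[0].astype(int); hh=hw*3//4
        u[0]=np.clip(u[0],hw,512-hw);u[1]=np.clip(u[1],hh,384-hh)
        ims.append(cv2.resize(s["image"][u[1]-hh:u[1]+hh,u[0]-hw:u[0]+hw,::-1],(400,300),interpolation=cv2.INTER_CUBIC))
    cv2.imwrite("pics/"+fn,np.hstack(ims)); return o
E
python3 - <<'E'
from h import *
st(); look("a2.png",[.467,-.421,.06])
E
```

```text
4.95 pos [ 0.4908 -0.3877  0.1245] rpy [-1.7994e+02  2.0000e-02  1.0820e+01] F [ 0.  -0.  -1.2] gap 0.0635 grip 30.0 q6 0.67
```

View pics/a2.png

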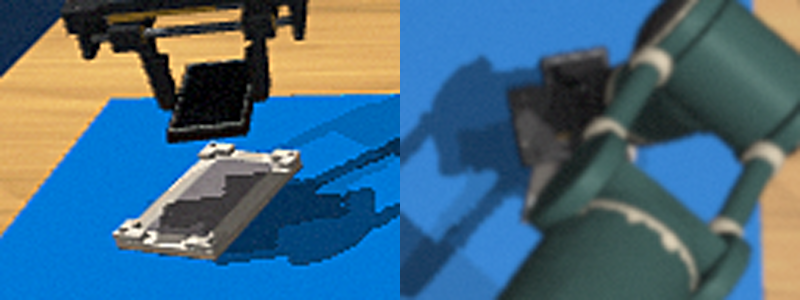

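Emit:
{"name": "apply_moves", "arguments": {"series": "-0.048 -0.066 0 -0.06 0;-0.048 -0.066 0 -0.12 0;-0.048 -0.066 0 -0.133 0;-0.048 -0.066 -0.1 -0.133 0;-0.048 -0.066 -0.16 -0.133 0;-0.048 -0.066 -0.187 -0.133 0;-0.048 -0.066 -0.187 -0.133 0;-0.048 -0.066 -0.187 -0.133 0"}}

```text
time: 6.05
ee_pos: [0.4676, -0.4228, 0.0332]
eef_rot: [3.14, -0.002, -0.23]
contact_force: [1.0, 0.3, -1.4]
finger_gap: 0.0636
grip_force: 30.0
```

```bash
python3 - <<'E'
from h import *
st(); look("a3.png",[.467,-.421,.02],48)
E
```

```text
6.05 pos [ 0.4676 -0.4228  0.0332] rpy [ 1.7992e+02 -1.4000e-01 -1.3200e+01] F [ 1.   0.3 -1.4] gap 0.0636 grip 30.0 q6 1.03
```

View pics/a3.png

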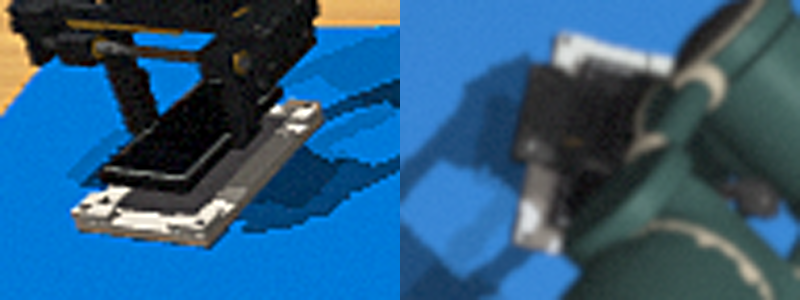

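The phone hovers aligned above the pocket, so I'll lower it gently.

Emit:
{"name": "apply_moves", "arguments": {"series": "0 0 -0.01 0 0;0 0 -0.02 0 0;0 0 -0.026 0 0;0 0 -0.03 0 0;0 0 -0.03 0 0;0 0 -0.03 0 0"}}

```text
time: 6.9
ee_pos: [0.4663, -0.4221, 0.0166]
eef_rot: [3.142, -0.0, -0.231]
contact_force: [0.0, -0.6, -2.0]
finger_gap: 0.0635
grip_force: 30.0
```

Emit:
{"name": "apply_moves", "arguments": {"series": "0 0 -0.002 0 0;0 0 -0.004 0 0;0 0 -0.004 0 0"}}

```text
time: 7.28
ee_pos: [0.4664, -0.4221, 0.0151]
eef_rot: [3.141, -0.0, -0.231]
contact_force: [0.4, 0.7, 2.4]
finger_gap: 0.0639
grip_force: 30.0
```

Emit:
{"name": "apply_moves", "arguments": {"series": "0 0 0 0 1;0 0 0 0 1;0 0 0 0 1;0 0 0 0 1;0 0 0.06 0 1;0 0 0.15 0 1;0 0 0.25 0 1;0 0 0.3 0 1"}}

```text
time: 8.28
ee_pos: [0.4675, -0.4232, 0.1683]
eef_rot: [3.139, -0.004, -0.231]
contact_force: [-0.1, -0.4, -0.1]
finger_gap: 0.0883
grip_force: 0.0
```

Emit:
{"name": "apply_moves", "arguments": {"series": "0.02 1 0 -0.29 1;0.02 1 0 -0.29 1;0.02 1 0 -0.29 1;0.02 1 0 -0.29 1;0.02 1 0 -0.29 1;0.02 1 0 -0.29 1;0.02 1 0 -0.29 1;0.02 1 0 -0.29 1"}}

```text
time: 9.28
ee_pos: [0.4721, 0.0091, 0.1617]
eef_rot: [-3.107, 0.05, -1.089]
contact_force: [0.7, -0.3, 0.0]
finger_gap: 0.0881
grip_force: 0.0
```

```bash
cat > chk.py <<'E'
from h import *
from plant import manip
def dark(s):  # phone/plate: dark pixels
    return np.clip((95-s["image"].max(2).astype(float))/40,0,1)
E
python3 - <<'E'
from chk import *
st(); ss=look("a4.png",[.467,-.421,.02],40)
pickle.dump(ss,open("a4.pkl","wb"))
for nm,g in(("scene",[ss[0]]),("top",[ss[1]])):
    x,v=fit(g,"large_nest",[.467,-.421,np.radians(-13.2)]); y,w=fit(g,"phone",[.467,-.421,np.radians(-13.2)],z=.013,maskf=dark)
    print(nm,np.round(x,4),np.round(v,1),np.round(y,4),np.round(w,1))
E
```

```text
9.28 pos [0.4721 0.0091 0.1617] rpy [-178.01    2.87  -62.38] F [ 0.7 -0.3  0. ] gap 0.0881 grip 0.0 q6 2.55
scene [ 0.4656 -0.4218 -0.228 ] 167.6 [ 0.465  -0.4214 -0.2452] 146.8
top [ 0.4679 -0.4207 -0.233 ] 98.4 [ 0.4709 -0.4211 -0.2365] 248.4
```

View pics/a4.png

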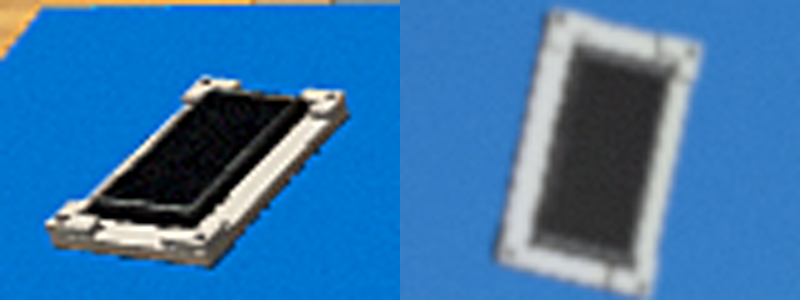

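Emit:
{"name": "apply_moves", "arguments": {"series": "0 0 0 0.48 1;0 0 0 0.48 1;0 0 0 0.48 1;0 0 0 0.48 1;0 0 0 0.48 1;0 0 0 0.48 1;0 0 0 0.48 1;0 0 0 0.48 1"}}

```text
time: 10.38
ee_pos: [0.4727, 0.0055, 0.1614]
eef_rot: [-3.109, 0.05, 0.412]
contact_force: [-0.6, 0.0, 0.1]
finger_gap: 0.0883
grip_force: 0.0
```

```bash
cat >> h.py <<'E'
def rect(s,p,z,k=3.5,L=110,Wd=80):
    # nest-frame metric view at height z: columns along x, rows along -y
    c,n=np.cos(p[2]),np.sin(p[2])
    uv=np.array([[-L,Wd],[L,Wd],[L,-Wd],[-L,-Wd]])/1000
    W=np.c_[p[0]+c*uv[:,0]-n*uv[:,1],p[1]+n*uv[:,0]+c*uv[:,1],np.full(4,z)]
    w,h=int(2*L*k),int(2*Wd*k)
    H=cv2.getPerspectiveTransform(proj(s,W).astype(np.float32),np.float32([[0,0],[w,0],[w,h],[0,h]]))
    return cv2.warpPerspective(s["image"],H,(w,h),flags=cv2.INTER_CUBIC)
E
python3 - <<'E'
from h import *
ss=pickle.load(open("a4.pkl","rb")); o=[]
for s,p in zip(ss,([.4656,-.4218,-.229],[.468,-.4207,-.231])):
    r=rect(s,p,.023,L=95,Wd=36*1.2,k=4)[...,::-1].copy()
    for l,w,col in((132,64,(0,255,255)),):
        cv2.rectangle(r,(int((95-l/2)*4),int((43.2-w/2)*4)),(int((95+l/2)*4),int((43.2+w/2)*4)),col,1)
    o.append(r[:298])
cv2.imwrite("pics/a5.png",np.vstack(o)); st(); print(o[0].shape)
E
```

```text
10.38 pos [0.4727 0.0055 0.1614] rpy [-178.13    2.86   23.62] F [-0.6  0.   0.1] gap 0.0883 grip 0.0 q6 1.11
(298, 760, 3)
```

View pics/a5.png

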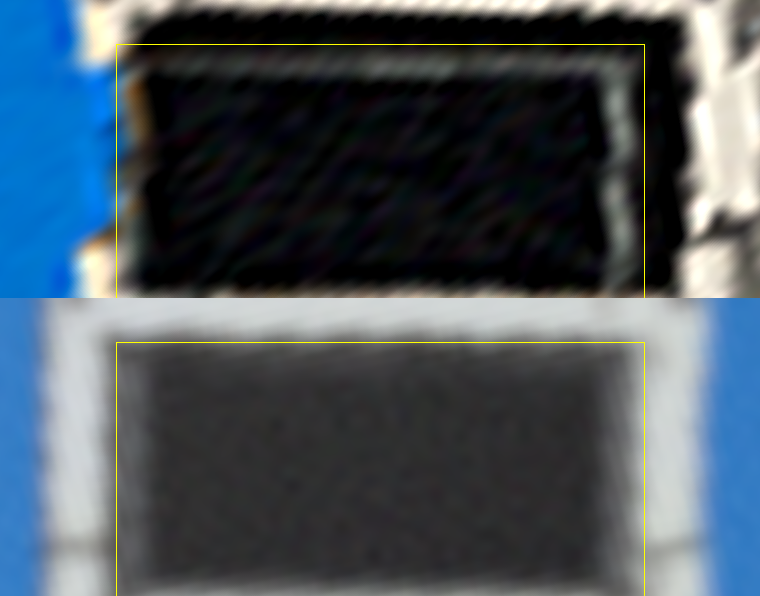

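The phone sits within about 1–2 mm of centre. My turn took joint 6 to its stop, and that left a 3.4° tool tilt. I'll try to remove it by pressing gently against the reach limit with the tilt facing inward.

Emit:
{"name": "apply_moves", "arguments": {"series": "0.96 0 0 0.053 1;0.96 0 0 0.053 1;0.96 0 0 0.053 1;0.96 0 0 0.053 1;0.96 0 0 0.053 1;0.96 0 0 0.053 1;0.96 0 0 0.053 1;0.96 0 0 0.053 1"}}

```text
time: 11.38
ee_pos: [0.9543, 0.0041, 0.1597]
eef_rot: [-3.109, 0.05, 0.572]
contact_force: [1.1, -0.5, 0.2]
finger_gap: 0.088
grip_force: 0.0
```

Emit:
{"name": "apply_moves", "arguments": {"series": "0.1 0 0 0 1;0.1 0 0 0 1;0.1 0 0 0 1"}}

```text
time: 11.75
ee_pos: [1.0017, 0.0052, 0.1585]
eef_rot: [-3.107, 0.053, 0.573]
contact_force: [-0.9, -0.3, 0.0]
finger_gap: 0.0877
grip_force: 0.0
```

```bash
python3 -c "
from h import *
print(st()['joints'])"
```

```text
11.75 pos [1.0017 0.0052 0.1585] rpy [-178.      3.01   32.85] F [-0.9 -0.3  0. ] gap 0.0877 grip 0.0 q6 0.98
[-1.95048734e-02  1.10256946e+00  4.38920491e-01 -3.64190795e-04
  1.66325490e+00  9.78908420e-01]
```

Emit:
{"name": "apply_moves", "arguments": {"series": "0.1 0 0 0 1;0.1 0 0 0 1;0.1 0 0 0 1"}}

```text
time: 12.12
ee_pos: [1.0245, 0.0067, 0.1583]
eef_rot: [-3.122, 0.028, 0.574]
contact_force: [-0.0, 0.5, 0.0]
finger_gap: 0.0882
grip_force: 0.0
```

```bash
python3 -c "
from h import *
print(st()['joints'])"
```

```text
12.12 pos [1.0245 0.0067 0.1583] rpy [-178.9     1.58   32.89] F [-0.   0.5  0. ] gap 0.0882 grip 0.0 q6 0.98
[-1.79781799e-02  1.17002594e+00  3.15566261e-01  5.97723280e-04
  1.68964721e+00  9.79024044e-01]
```

It's working: the tilt has halved.

Emit:
{"name": "apply_moves", "arguments": {"series": "0.06 0 0 0 1;0.06 0 0 0 1"}}

```text
time: 12.38
ee_pos: [1.033, 0.0069, 0.1511]
eef_rot: [-3.133, 0.011, 0.574]
contact_force: [0.4, -0.7, -0.7]
finger_gap: 0.0882
grip_force: 0.0
```

```bash
python3 -c "
from h import *
print(st()['joints'])"
```

```text
12.38 pos [1.033  0.0069 0.1511] rpy [-179.49    0.63   32.9 ] F [ 0.4 -0.7 -0.7] gap 0.0882 grip 0.0 q6 0.98
[-1.77969041e-02  1.17791385e+00  3.13444640e-01  1.24176398e-03
  1.66439136e+00  9.79003387e-01]
```

Emit:
{"name": "apply_moves", "arguments": {"series": "0.05 0 0 0 1;0.05 0 0 0 1"}}

```text
time: 12.62
ee_pos: [1.0395, 0.0068, 0.1446]
eef_rot: [-3.141, -0.001, 0.574]
contact_force: [-0.2, 0.8, -0.4]
finger_gap: 0.088
grip_force: 0.0
```

```bash
python3 -c "
from h import *
st()"
```

```text
12.62 pos [1.0395 0.0068 0.1446] rpy [-1.7994e+02 -8.0000e-02  3.2900e+01] F [-0.2  0.8 -0.4] gap 0.088 grip 0.0 q6 0.98
```

Vertical again. Next is the spreader.

Emit:
{"name": "apply_moves", "arguments": {"series": "-1 0.68 0.03 0.447 1;-1 0.68 0.03 0.447 1;-1 0.68 0.03 0.447 1;-1 0.68 0.03 0.447 1;-1 0.68 0.03 0.447 1;-1 0.68 0.03 0.447 1;-1 0.68 0.03 0.447 1;-1 0.68 0.03 0.447 1"}}

```text
time: 13.62
ee_pos: [0.6403, 0.2789, 0.1582]
eef_rot: [3.142, -0.002, 1.983]
contact_force: [-0.1, 0.7, -0.2]
finger_gap: 0.0881
grip_force: 0.0
```

Emit:
{"name": "apply_moves", "arguments": {"series": "0 0 0 0 1;0 0 0 0 1"}}

```text
time: 13.88
ee_pos: [0.6425, 0.278, 0.1584]
eef_rot: [3.141, -0.001, 1.978]
contact_force: [0.7, -0.1, -0.3]
finger_gap: 0.0881
grip_force: 0.0
```

```bash
python3 -c "
from h import *
s=st();p=s['ee_pos'];print((np.array([.4775,.3877,.03])-p)/.5,(113.4-np.degrees(s['eef_rot'][2]))/180)"
```

```text
13.88 pos [0.6425 0.278  0.1584] rpy [ 1.7996e+02 -8.0000e-02  1.1336e+02] F [ 0.7 -0.1 -0.3] gap 0.0881 grip 0.0 q6 -0.04
[-0.33003481  0.21935087 -0.25677317] 0.00024108971156324956
```

Emit:
{"name": "apply_moves", "arguments": {"series": "-0.12 0.08 0 0 1;-0.24 0.16 0 0 1;-0.33 0.219 0 0 1;-0.33 0.219 0 0 1;-0.33 0.219 -0.12 0 1;-0.33 0.219 -0.22 0 1;-0.33 0.219 -0.257 0 1;-0.33 0.219 -0.257 0 1"}}

```text
time: 14.88
ee_pos: [0.4777, 0.3862, 0.0281]
eef_rot: [-3.139, -0.001, 1.977]
contact_force: [0.2, -0.2, -0.1]
finger_gap: 0.088
grip_force: 0.0
```

Emit:
{"name": "apply_moves", "arguments": {"series": "0 0 -0.02 0 1;0 0 -0.04 0 1;0 0 -0.048 0 1;0 0 -0.048 0 1;0 0 -0.048 0 1"}}

```text
time: 15.5
ee_pos: [0.4771, 0.3876, 0.0057]
eef_rot: [-3.142, -0.002, 1.979]
contact_force: [-0.0, -0.5, -0.4]
finger_gap: 0.0882
grip_force: 0.0
```

```bash
python3 -c "
from h import *
s=st();look('b1.png',[.4775,.3877,.02],48)"
```

```text
15.5 pos [0.4771 0.3876 0.0057] rpy [-1.8000e+02 -1.2000e-01  1.1337e+02] F [-0.  -0.5 -0.4] gap 0.0882 grip 0.0 q6 0.23
```

View pics/b1.png

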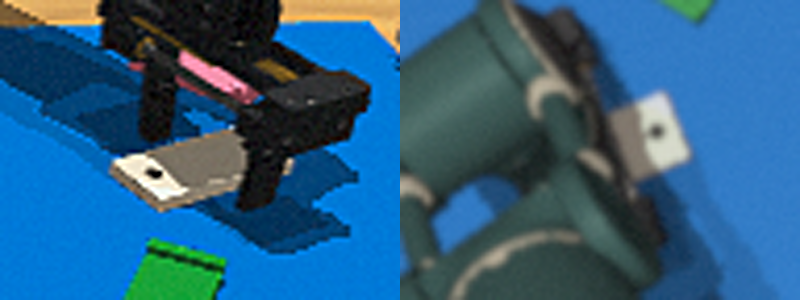

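The fingers straddle the spreader. Gripping.

Emit:
{"name": "apply_moves", "arguments": {"series": "0 0 0 0 0;0 0 0 0 0;0 0 0 0 0;0 0 0 0 0;0 0 0 0 0;0 0 0.05 0 0;0 0 0.15 0 0;0 0 0.27 0 0"}}

```text
time: 16.6
ee_pos: [0.4756, 0.3863, 0.1396]
eef_rot: [-3.137, -0.001, 1.978]
contact_force: [2.0, -0.0, -1.1]
finger_gap: 0.0538
grip_force: 30.0
```

Emit:
{"name": "apply_moves", "arguments": {"series": "-0.006 -0.1 0.02 0.05 0;-0.008 -0.22 0.02 0.1 0;-0.01 -0.34 0.02 0.15 0;-0.01 -0.46 0.02 0.2 0;-0.01 -0.58 0.02 0.25 0;-0.01 -0.7 0.02 0.297 0;-0.01 -0.8 0.02 0.297 0;-0.01 -0.8 0.02 0.297 0"}}

```text
time: 17.6
ee_pos: [0.4716, -0.0156, 0.1502]
eef_rot: [-3.14, -0.002, 2.906]
contact_force: [-0.4, 1.6, -1.4]
finger_gap: 0.0536
grip_force: 30.0
```

Emit:
{"name": "apply_moves", "arguments": {"series": "-0.01 -0.1 0 0 0;-0.01 -0.22 0 0 0;-0.01 -0.34 0 0 0;-0.01 -0.46 0 0 0;-0.01 -0.56 0 0 0;-0.01 -0.6 0 0 0;-0.01 -0.6 0 0 0;-0.01 -0.6 0 0 0"}}

```text
time: 18.6
ee_pos: [0.467, -0.3107, 0.1498]
eef_rot: [3.141, -0.003, 2.913]
contact_force: [-0.8, -0.1, -1.1]
finger_gap: 0.0538
grip_force: 30.0
```

```bash
python3 -c "
from h import *
s=st();p=s['ee_pos'];print((np.array([.467,-.4212,.06])-p)/.5,(166.8-np.degrees(s['eef_rot'][2]))/180)"
```

```text
18.6 pos [ 0.467  -0.3107  0.1498] rpy [179.96  -0.18 166.88] F [-0.8 -0.1 -1.1] gap 0.0538 grip 30.0 q6 -1.97
[ 7.10501860e-05 -2.21020335e-01 -1.79675429e-01] -0.00045411168479871675
```

Emit:
{"name": "apply_moves", "arguments": {"series": "0 -0.11 0 0 0;0 -0.22 0 0 0;0 -0.22 0 0 0;0 -0.22 -0.1 0 0;0 -0.22 -0.18 0 0;0 -0.22 -0.21 0 0;0 -0.22 -0.21 0 0;0 -0.22 -0.21 0 0"}}

```text
time: 19.6
ee_pos: [0.4684, -0.4232, 0.0474]
eef_rot: [-3.139, 0.001, 2.912]
contact_force: [-0.1, -0.5, -0.8]
finger_gap: 0.0535
grip_force: 30.0
```

Emit:
{"name": "apply_moves", "arguments": {"series": "0 0 -0.01 0 0;0 0 -0.02 0 0;0 0 -0.03 0 0;0 0 -0.034 0 0;0 0 -0.034 0 0;0 0 -0.034 0 0"}}

```text
time: 20.35
ee_pos: [0.467, -0.4228, 0.0283]
eef_rot: [-3.141, -0.002, 2.911]
contact_force: [-1.2, 0.4, -1.1]
finger_gap: 0.0537
grip_force: 30.0
```

Emit:
{"name": "apply_moves", "arguments": {"series": "0 0.003 -0.002 0 0;0 0.003 -0.004 0 0;0 0.003 -0.005 0 0;0 0.003 -0.005 0 0"}}

```text
time: 20.85
ee_pos: [0.4669, -0.4212, 0.0257]
eef_rot: [-3.141, -0.002, 2.911]
contact_force: [0.0, 0.1, -1.8]
finger_gap: 0.0534
grip_force: 30.0
```

Emit:
{"name": "apply_moves", "arguments": {"series": "0 0 -0.001 0 0;0 0 -0.002 0 0;0 0 -0.002 0 0"}}

```text
time: 21.22
ee_pos: [0.467, -0.4212, 0.0253]
eef_rot: [-3.141, -0.002, 2.911]
contact_force: [-2.5, 1.2, 3.2]
finger_gap: 0.0535
grip_force: 30.0
```

Emit:
{"name": "apply_moves", "arguments": {"series": "0 0 0 0 1;0 0 0 0 1;0 0 0 0 1;0 0 0 0 1;0 0 0.06 0 1;0 0 0.15 0 1;0 0 0.25 0 1;0 0 0.26 0 1"}}

```text
time: 22.22
ee_pos: [0.4694, -0.4236, 0.1602]
eef_rot: [-3.136, 0.006, 2.912]
contact_force: [-0.2, 0.5, 0.4]
finger_gap: 0.0881
grip_force: 0.0
```

Emit:
{"name": "apply_moves", "arguments": {"series": "-0.01 0.1 0 -0.05 1;-0.03 0.22 0 -0.1 1;-0.04 0.34 0 -0.15 1;-0.05 0.46 0 -0.2 1;-0.06 0.58 0 -0.25 1;-0.06 0.7 0 -0.25 1;-0.06 0.82 0 -0.25 1;-0.06 0.9 0 -0.25 1"}}

```text
time: 23.22
ee_pos: [0.4356, 0.0311, 0.1537]
eef_rot: [-3.14, -0.003, 2.127]
contact_force: [0.4, -0.8, -0.1]
finger_gap: 0.0882
grip_force: 0.0
```

```bash
python3 - <<'E'
from h import *
s=st();p=s['ee_pos'];print((np.array([.4203,.1794,.03])-p)/.5,(121.7-np.degrees(s['eef_rot'][2]))/180)
from plant import manip
ss=[manip.snapshot(n) for n in("scene","top")]; pickle.dump(ss,open("b2.pkl","wb")); o=[]
def white(s): 
    m=s["image"].astype(float).min(2); return np.clip((m-110)/80,0,1)
for s,q in zip(ss,([.4656,-.4218,-.229],[.468,-.4207,-.231])):
    k=4
    r=rect(s,q,.035,L=95,Wd=37,k=k)[...,::-1].copy()
    cv2.rectangle(r,(int((95-58)*k),int((37-27)*k)),(int((95+58)*k),int((37+27)*k)),(0,0,255),1)
    o.append(r)
cv2.imwrite("pics/b2.png",np.vstack(o))
E
```

```text
23.23 pos [0.4356 0.0311 0.1537] rpy [-179.9    -0.18  121.9 ] F [ 0.4 -0.8 -0.1] gap 0.0882 grip 0.0 q6 -0.54
[-0.03065695  0.29661247 -0.24730727] -0.0010917120388156498
```

View pics/b2.png

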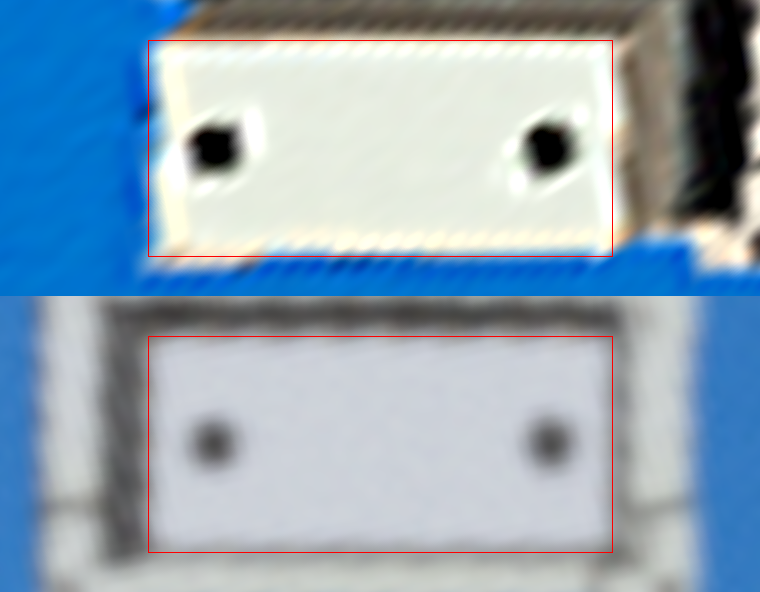

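The spreader is centred to within 0.5 mm, with its dots symmetric in both views. Next is the pressure plate.

Emit:
{"name": "apply_moves", "arguments": {"series": "-0.02 0.15 0 0 1;-0.03 0.29 0 0 1;-0.03 0.297 0 0 1;-0.03 0.297 -0.1 0 1;-0.03 0.297 -0.2 0 1;-0.03 0.297 -0.247 0 1;-0.03 0.297 -0.247 0 1;-0.03 0.297 -0.247 0 1"}}

```text
time: 24.32
ee_pos: [0.4227, 0.1769, 0.0318]
eef_rot: [-3.141, -0.002, 2.125]
contact_force: [-0.1, 0.8, 0.4]
finger_gap: 0.0883
grip_force: 0.0
```

Emit:
{"name": "apply_moves", "arguments": {"series": "0 0 -0.02 0 1;0 0 -0.04 0 1;0 0 -0.048 0 1;0 0 -0.048 0 1;0 0 -0.048 0 1"}}

```text
time: 24.95
ee_pos: [0.4221, 0.1774, 0.0074]
eef_rot: [-3.141, -0.002, 2.126]
contact_force: [0.2, 0.5, 0.1]
finger_gap: 0.0879
grip_force: 0.0
```

Emit:
{"name": "apply_moves", "arguments": {"series": "-0.0036 0.004 -0.003 0 1;-0.0036 0.004 -0.003 0 1;-0.0036 0.004 -0.003 0 1"}}

```text
time: 25.32
ee_pos: [0.4202, 0.1794, 0.0059]
eef_rot: [-3.141, -0.002, 2.126]
contact_force: [0.3, -0.2, 0.3]
finger_gap: 0.0884
grip_force: 0.0
```

Emit:
{"name": "apply_moves", "arguments": {"series": "0 0 0 0 0;0 0 0 0 0;0 0 0 0 0;0 0 0 0 0;0 0 0 0 0;0 0 0 0 0"}}

```text
time: 26.08
ee_pos: [0.4202, 0.1793, 0.0058]
eef_rot: [-3.141, -0.002, 2.126]
contact_force: [-0.5, -0.4, -1.0]
finger_gap: 0.0473
grip_force: 30.0
```

Emit:
{"name": "apply_moves", "arguments": {"series": "0 0 0.04 0 0;0 0 0.12 0 0;0 0 0.22 0 0;0 0 0.3 0 0;0 0 0.3 0 0;0 0 0.3 0 0"}}

```text
time: 26.82
ee_pos: [0.4185, 0.1787, 0.1535]
eef_rot: [-3.137, -0.003, 2.126]
contact_force: [0.5, -0.7, -5.6]
finger_gap: 0.0474
grip_force: 30.0
```

```bash
python3 - <<'E'
from h import *
s=st();p=s['ee_pos'];print((np.array([.467,-.4212,.1])-p)/.5,(166.8-np.degrees(s['eef_rot'][2]))/180)
look("c1.png",[.42,.18,.15],48)
E
```

```text
26.82 pos [0.4185 0.1787 0.1535] rpy [-1.7976e+02 -1.6000e-01  1.2181e+02] F [ 0.5 -0.7 -5.6] gap 0.0474 grip 30.0 q6 -0.21
[ 0.09692385 -1.19987092 -0.10701601] 0.24991901054447238
```

View pics/c1.png

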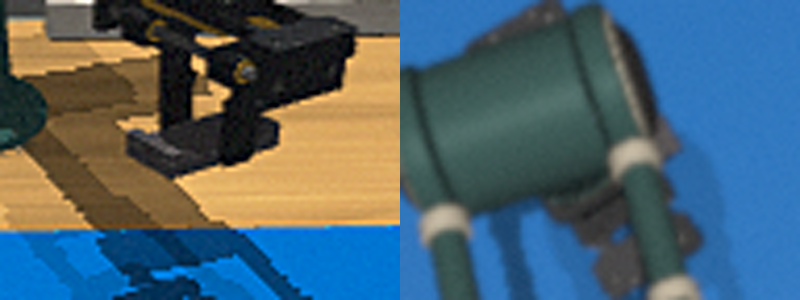

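The plate is held level, ribs up. Carrying it to the nest.

Emit:
{"name": "apply_moves", "arguments": {"series": "0.01 -0.08 0 0.05 0;0.02 -0.18 0 0.1 0;0.03 -0.28 0 0.15 0;0.04 -0.38 0 0.2 0;0.05 -0.48 0 0.25 0;0.06 -0.58 0 0.25 0;0.07 -0.68 0 0.25 0;0.08 -0.74 0 0.25 0"}}

```text
time: 27.92
ee_pos: [0.4587, -0.1924, 0.1532]
eef_rot: [-3.142, -0.006, 2.909]
contact_force: [0.5, 0.1, -4.8]
finger_gap: 0.0477
grip_force: 30.0
```

Emit:
{"name": "apply_moves", "arguments": {"series": "0 0 0 0 0;0 0 0 0 0;0 0 0 0 0"}}

```text
time: 28.3
ee_pos: [0.4594, -0.1894, 0.1547]
eef_rot: [3.142, -0.004, 2.913]
contact_force: [-0.3, 0.5, -4.1]
finger_gap: 0.0476
grip_force: 30.0
```

```bash
python3 - <<'E'
from h import *
s=st();p=s['ee_pos'];print((np.array([.467,-.4212,.06])-p)/.5,(166.8-np.degrees(s['eef_rot'][2]))/180)
E
```

```text
28.3 pos [ 0.4594 -0.1894  0.1547] rpy [180.    -0.23 166.88] F [-0.3  0.5 -4.1] gap 0.0476 grip 30.0 q6 -1.78
[ 0.01514837 -0.46352784 -0.18949218] -0.0004310753338030635
```

Spreader top is at .035, so the final TCP height is about .0378.

Emit:
{"name": "apply_moves", "arguments": {"series": "0.005 -0.1 0 0 0;0.01 -0.22 0 0 0;0.015 -0.34 0 0 0;0.015 -0.463 0 0 0;0.015 -0.463 0 0 0;0.015 -0.463 -0.1 0 0;0.015 -0.463 -0.18 0 0;0.015 -0.463 -0.2 0 0"}}

```text
time: 29.3
ee_pos: [0.4656, -0.4183, 0.052]
eef_rot: [3.138, -0.009, 2.913]
contact_force: [0.1, 0.2, -5.2]
finger_gap: 0.0476
grip_force: 30.0
```

Emit:
{"name": "apply_moves", "arguments": {"series": "0 0 -0.008 0 0;0 0 -0.016 0 0;0 0 -0.024 0 0;0 0 -0.024 0 0;0 0 -0.024 0 0"}}

```text
time: 29.92
ee_pos: [0.4679, -0.4224, 0.0443]
eef_rot: [-3.141, -0.001, 2.911]
contact_force: [0.7, 0.1, -4.5]
finger_gap: 0.0473
grip_force: 30.0
```

Emit:
{"name": "apply_moves", "arguments": {"series": "-0.002 0.0024 -0.004 0 0;-0.002 0.0024 -0.008 0 0;-0.002 0.0024 -0.011 0 0;-0.002 0.0024 -0.011 0 0;-0.002 0.0024 -0.011 0 0"}}

```text
time: 30.55
ee_pos: [0.4667, -0.421, 0.0383]
eef_rot: [-3.141, -0.002, 2.912]
contact_force: [0.5, 0.4, -4.4]
finger_gap: 0.0474
grip_force: 30.0
```

Emit:
{"name": "apply_moves", "arguments": {"series": "0 0 -0.001 0 0;0 0 -0.0018 0 0;0 0 -0.0018 0 0"}}

```text
time: 30.92
ee_pos: [0.4668, -0.4211, 0.0378]
eef_rot: [-3.141, -0.002, 2.911]
contact_force: [-1.2, 0.8, -0.9]
finger_gap: 0.0476
grip_force: 30.0
```

Emit:
{"name": "apply_moves", "arguments": {"series": "0 0 0 0 1;0 0 0 0 1;0 0 0 0 1;0 0 0 0 1;0 0 0.05 0 1;0 0 0.15 0 1;0 0 0.25 0 1;0 0 0.25 0 1"}}

```text
time: 31.92
ee_pos: [0.4695, -0.4237, 0.1685]
eef_rot: [-3.135, 0.007, 2.912]
contact_force: [0.9, 0.1, -0.6]
finger_gap: 0.0881
grip_force: 0.0
```

Emit:
{"name": "apply_moves", "arguments": {"series": "-0.01 0.1 0 0 1;-0.02 0.22 0 0 1;-0.022 0.34 0 0 1;-0.022 0.467 0 0 1;-0.022 0.467 0 0 1;-0.022 0.467 0 0 1;-0.022 0.467 0 0 1"}}

```text
time: 32.8
ee_pos: [0.4557, -0.1888, 0.1621]
eef_rot: [-3.141, -0.002, 2.91]
contact_force: [-0.0, 0.3, -0.5]
finger_gap: 0.0882
grip_force: 0.0
```

```bash
python3 - <<'E'
from h import *
s=st();p=s['ee_pos'];print((np.array([.456,-.1876,.08])-p)/.5)
from plant import manip
ss=[manip.snapshot(n) for n in("scene","top")]; pickle.dump(ss,open("c2.pkl","wb")); o=[]
for s,q in zip(ss,([.4656,-.4218,-.229],[.468,-.4207,-.231])):
    k=4
    r=rect(s,q,.047,L=95,Wd=37,k=k)[...,::-1].copy()
    cv2.rectangle(r,(int((95-48)*k),int((37-24)*k)),(int((95+48)*k),int((37+24)*k)),(0,0,255),1)
    o.append(r)
cv2.imwrite("pics/c2.png",np.vstack(o))
E
```

```text
32.8 pos [ 0.4557 -0.1888  0.1621] rpy [-1.7994e+02 -1.3000e-01  1.6674e+02] F [-0.   0.3 -0.5] gap 0.0882 grip 0.0 q6 -1.78
[ 0.00057065  0.00230347 -0.16426287]
```

View pics/c2.png

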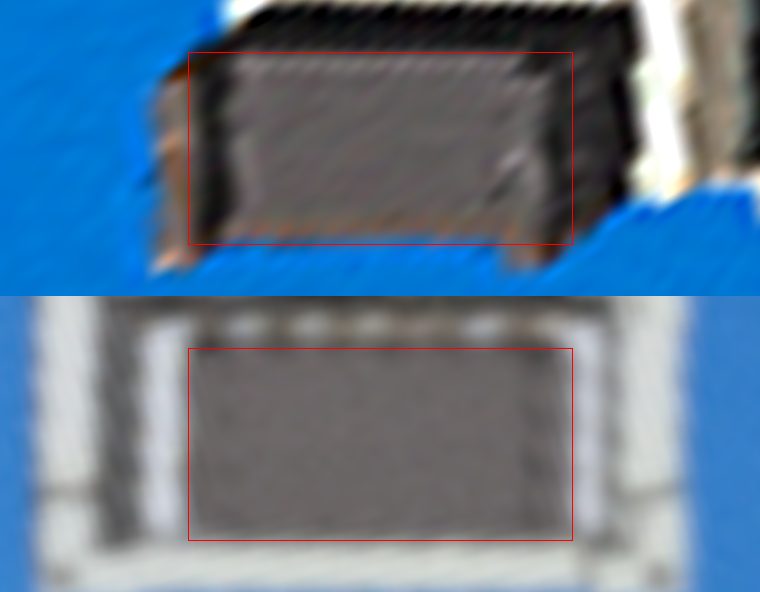

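The pressure plate lies centred to about 1 mm with its ribs up. Now the weight.

Emit:
{"name": "apply_moves", "arguments": {"series": "0.001 0.002 -0.08 0 1;0.001 0.002 -0.15 0 1;0.001 0.002 -0.19 0 1;0.001 0.002 -0.21 0 1;0.001 0.002 -0.226 0 1;0.001 0.002 -0.228 0 1;0.001 0.002 -0.228 0 1;0.001 0.002 -0.228 0 1"}}

```text
time: 33.9
ee_pos: [0.4568, -0.1867, 0.0492]
eef_rot: [-3.141, -0.001, 2.912]
contact_force: [-0.3, 0.1, -0.8]
finger_gap: 0.0881
grip_force: 0.0
```

Emit:
{"name": "apply_moves", "arguments": {"series": "0 0 0 0 1;0 0 0 0 1"}}

```text
time: 34.15
ee_pos: [0.4563, -0.1865, 0.0486]
eef_rot: [-3.141, -0.002, 2.912]
contact_force: [-0.4, 0.4, 0.1]
finger_gap: 0.0882
grip_force: 0.0
```

Emit:
{"name": "apply_moves", "arguments": {"series": "0 -0.002 -0.003 0 1;0 -0.002 -0.003 0 1;0 -0.002 -0.003 0 0;0 -0.002 -0.003 0 0;0 -0.002 -0.003 0 0;0 -0.002 -0.003 0 0;0 -0.002 -0.003 0 0;0 -0.002 -0.003 0 0"}}

```text
time: 35.15
ee_pos: [0.4561, -0.1875, 0.0469]
eef_rot: [-3.141, -0.002, 2.911]
contact_force: [0.6, -1.1, 0.1]
finger_gap: 0.0301
grip_force: 0.0
```

Emit:
{"name": "apply_moves", "arguments": {"series": "0 0 0 0 0;0 0 0 0 0"}}

```text
time: 35.4
ee_pos: [0.4562, -0.1874, 0.0469]
eef_rot: [-3.141, -0.002, 2.911]
contact_force: [0.0, 0.9, 0.4]
finger_gap: 0.0232
grip_force: 30.0
```

Emit:
{"name": "apply_moves", "arguments": {"series": "0 0 0.04 0 0;0 0 0.1 0 0;0 0 0.18 0 0;0 0 0.2 0 0;0 -0.05 0.2 0 0;0.005 -0.12 0.2 0 0;0.01 -0.2 0.2 0 0;0.015 -0.28 0.2 0 0"}}

```text
time: 36.4
ee_pos: [0.4625, -0.3277, 0.1444]
eef_rot: [3.141, -0.005, 2.912]
contact_force: [0.2, 0.4, -4.5]
finger_gap: 0.0233
grip_force: 30.0
```

Emit:
{"name": "apply_moves", "arguments": {"series": "0 -0.05 0 0 0;0.004 -0.12 0 0 0;0.006 -0.17 0 0 0;0.006 -0.187 0 0 0;0.006 -0.187 0 0 0;0.006 -0.187 0 0 0;0.006 -0.187 0 0 0;0.006 -0.187 0 0 0"}}

```text
time: 37.4
ee_pos: [0.4668, -0.4204, 0.1471]
eef_rot: [-3.141, -0.002, 2.912]
contact_force: [-0.4, 1.4, -3.6]
finger_gap: 0.0229
grip_force: 30.0
```

```bash
python3 - <<'E'
from h import *
s=st();p=s['ee_pos'];print((np.array([.467,-.4212,.098])-p)/.5)
ss=look("d1.png",[.467,-.421,.07],44)
pickle.dump(ss,open("d1.pkl","wb"))
E
```

```text
37.4 pos [ 0.4668 -0.4204  0.1471] rpy [-1.7996e+02 -1.1000e-01  1.6685e+02] F [-0.4  1.4 -3.6] gap 0.0229 grip 30.0 q6 -2.11
[ 0.00037857 -0.00169675 -0.09816278]
```

View pics/d1.png

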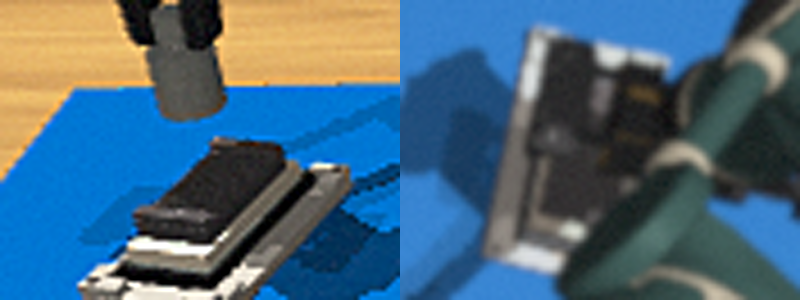

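The weight hangs upright above the plate, so I'll lower it.

Emit:
{"name": "apply_moves", "arguments": {"series": "0 -0.002 -0.03 0 0;0 -0.002 -0.06 0 0;0 -0.002 -0.08 0 0;0 -0.002 -0.09 0 0;0 -0.002 -0.098 0 0;0 -0.002 -0.104 0 0;0 -0.002 -0.106 0 0;0 -0.002 -0.106 0 0"}}

```text
time: 38.5
ee_pos: [0.4668, -0.4221, 0.0942]
eef_rot: [-3.141, -0.002, 2.911]
contact_force: [0.4, -0.6, -4.6]
finger_gap: 0.0233
grip_force: 30.0
```

Emit:
{"name": "apply_moves", "arguments": {"series": "0 0 -0.002 0 0;0 0 -0.003 0 0;0 0 -0.003 0 0"}}

```text
time: 38.88
ee_pos: [0.4666, -0.422, 0.0924]
eef_rot: [-3.141, -0.002, 2.911]
contact_force: [0.1, 0.4, -5.4]
finger_gap: 0.0231
grip_force: 30.0
```

Emit:
{"name": "apply_moves", "arguments": {"series": "0 0.001 -0.001 0 0;0 0.001 -0.002 0 0;0 0.001 -0.003 0 0;0 0.001 -0.003 0 0"}}

```text
time: 39.38
ee_pos: [0.4667, -0.4215, 0.091]
eef_rot: [-3.141, -0.002, 2.911]
contact_force: [0.1, -0.2, -3.8]
finger_gap: 0.0229
grip_force: 30.0
```

Emit:
{"name": "apply_moves", "arguments": {"series": "0 0 -0.001 0 0;0 0 -0.001 0 0;0 0 -0.001 0 0"}}

```text
time: 39.75
ee_pos: [0.4669, -0.4216, 0.091]
eef_rot: [-3.141, -0.001, 2.911]
contact_force: [-1.6, 1.3, 0.7]
finger_gap: 0.023
grip_force: 30.0
```

It has landed. I'll release, lift and move clear.

Emit:
{"name": "apply_moves", "arguments": {"series": "0 0 0 0 1;0 0 0 0 1;0 0 0 0 1;0 0 0 0 1;0 0 0 0 1;0 0 0.04 0 1;0 0 0.1 0 1;0 0 0.2 0 1"}}

```text
time: 40.75
ee_pos: [0.4658, -0.4207, 0.1908]
eef_rot: [3.141, -0.005, 2.911]
contact_force: [0.6, -0.1, 0.3]
finger_gap: 0.0884
grip_force: 0.0
```

Emit:
{"name": "apply_moves", "arguments": {"series": "0 0.1 0 0 1;0 0.22 0 0 1;0 0.34 0 0 1;0 0.46 0 0 1;0 0.58 0 0 1;0 0.7 0 0 1;0 0.7 0 0 1;0 0.7 0 0 1"}}

```text
time: 41.75
ee_pos: [0.4672, -0.0718, 0.1916]
eef_rot: [-3.14, 0.0, 2.913]
contact_force: [0.0, -0.2, -0.3]
finger_gap: 0.088
grip_force: 0.0
```

```bash
python3 - <<'E'
from h import *
st(); ss=look("d2.png",[.467,-.421,.05],40)
E
```

```text
41.75 pos [ 0.4672 -0.0718  0.1916] rpy [-1.7993e+02  1.0000e-02  1.6689e+02] F [ 0.  -0.2 -0.3] gap 0.088 grip 0.0 q6 -1.55
```

View pics/d2.png

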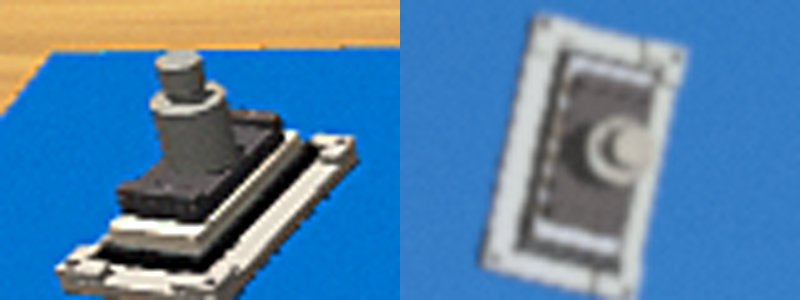

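The stack is complete with the weight upright. One numeric check on its centring: the knob top appears at about (627-400,150)/5 in the top crop.

```bash
python3 - <<'E'
from h import *
s=pickle.load(open("top.pkl","rb")); hw=40;hh=30
u=proj(s,[[.467,-.421,.05]])[0].astype(int)
for P in([.468,-.4207,.111],[.468,-.4207,.087]):
    print((proj(s,[P])[0]-u+[hw,hh])*[5,5]+[400,0])
E
```

```text
[631.55323878 143.00005562]
[618.73786863 146.24721406]
```

```bash
python3 - <<'E'
from h import *
from plant import manip
o=[]
for n,q in(("scene",[.4656,-.4218]),("top",[.468,-.4207])):
    s=manip.snapshot(n); k=10
    u=proj(s,[[*q,.075]])[0].astype(int)-[20,27]
    im=cv2.resize(s["image"][u[1]:u[1]+54,u[0]:u[0]+40,::-1],None,fx=k,fy=k,interpolation=cv2.INTER_CUBIC)
    for r,z,c in((.02,.047,(0,0,255)),(.02,.087,(0,255,0)),(.012,.111,(0,255,255))):
        P=cyl(r,z,z)[::2]+[q[0],q[1],0]
        cv2.polylines(im,[np.round((proj(s,P)-u+.5)*k).astype(np.int32)],True,c,1)
    o.append(im)
cv2.imwrite("pics/d3.png",np.hstack(o))
E
```

```text
(no output)
```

View pics/d3.png

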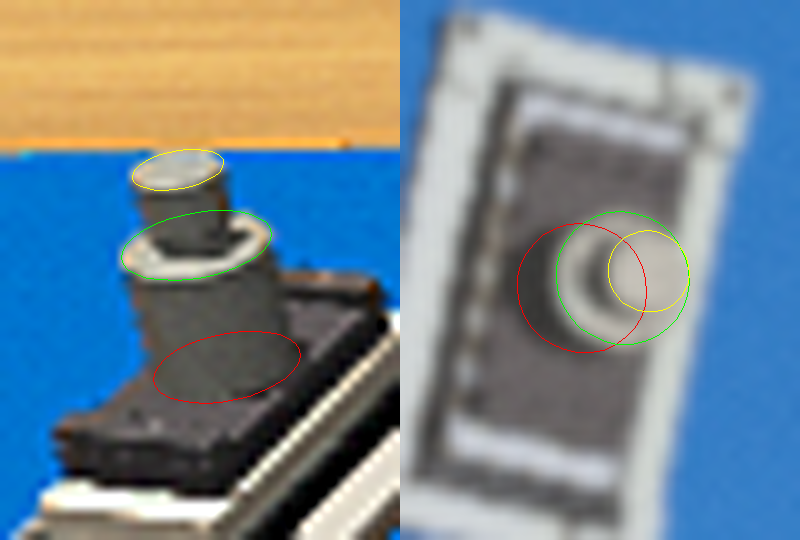

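The outlines match the weight to within about 1 mm in both views, so it is upright and centred. Handing in.

```bash
python3 -c "
from plant import manip
print(manip.finish_job())"
```

```text
the job is handed in; nothing more can be done
None
```

The job is handed in at about 42 s: phone, spreader, pressure plate (ribs up) and weight are stacked in the large nest in the order asked, each centred to about 1–2 mm by the camera checks; no verdict came back.

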